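# Pack the jelly cups and press the tub shut

### The job

Pack every white-topped jelly cup from the rectangular steel tray into the clear tub, standing upright in one row and held only with a light grip (under 40 N) since the cups are thin-walled, and leave the yellow-topped cups and everything else alone. When all are in, put the white lid on the tub so that it sits down on the blue ledge all round, and let go; then take the orange press wand and, with the lid in place, sweep its sole along the blue strip on the lid and after that along the yellow strip, each from its green dot to its red dot, pressing down evenly and lightly, with about 6 N. Finally stand the wand upright back in its green rest.

Things in the scene. Friction and masses are not known exactly. Their poses are not given: they have to be found in the camera images.
- cup1: sealed portion cup of black jelly with a white foil top, 62 tall, plain round: 49 diameter up to 36, 56 diameter above. Thin-walled: the grip must stay light (20 to 30 N on each finger holds it; above 40 N on each, 80 N together, it is spoiled). 100 g. Origin: centre of its underside, z up. Stands on a fixed steel tray (floor 5 above the table, rim 10). Absent in some runs (None).
- cup2: sealed portion cup of black jelly with a white foil top, 62 tall, plain round: 49 diameter up to 36, 56 diameter above. Thin-walled: the grip must stay light (20 to 30 N on each finger holds it; above 40 N on each, 80 N together, it is spoiled). 100 g. Origin: centre of its underside, z up. Stands on a fixed steel tray (floor 5 above the table, rim 10). Absent in some runs (None).
- cup3: sealed portion cup of black jelly with a white foil top, 62 tall, plain round: 49 diameter up to 36, 56 diameter above. Thin-walled: the grip must stay light (20 to 30 N on each finger holds it; above 40 N on each, 80 N together, it is spoiled). 100 g. Origin: centre of its underside, z up. Stands on a fixed steel tray (floor 5 above the table, rim 10). Absent in some runs (None).
- cup4: sealed portion cup of black jelly with a white foil top, 62 tall, plain round: 49 diameter up to 36, 56 diameter above. Thin-walled: the grip must stay light (20 to 30 N on each finger holds it; above 40 N on each, 80 N together, it is spoiled). 100 g. Origin: centre of its underside, z up. Stands on a fixed steel tray (floor 5 above the table, rim 10). Absent in some runs (None).
- ycup1: the same cup with a yellow foil top, another flavour: stays on the tray, not to be disturbed. Origin: centre of its underside.
- ycup2: the same cup with a yellow foil top, another flavour: stays on the tray, not to be disturbed. Origin: centre of its underside.
- tub: clear open tub clamped to the table. Long axis = own y. Inside 264 (y) x 76 (x), floor 5 above the table, wall top at 46, walls 4 thick; takes up to four cups in one row along y. A blue ledge runs round outside the walls, its top at 36, 12 wide (296 x 108 over all). Origin: centre of its underside, at table height.
- lid: white lid: upside-down box 288 (own y) x 100 (x) x 40, walls and top 4 thick; goes over the tub's walls (4 play each side), lower edge on the blue ledge, either way round. Grey grip rib 70 (y) x 14 (x) on mid-top, from 40 to 64 high. Strips on top at x = +31 (blue) and -31 (yellow), each from its green dot (y = -96) to its red dot (+96). 220 g. Origin: centre of the lower edge plane, z up.
- strip_a0 (a point): green dot, start of the blue strip, on the lid's top surface; axes as the lid's.
- strip_a1 (a point): point a third of the way along of the blue strip, on the lid's top surface; axes as the lid's.
- strip_a2 (a point): point two thirds along of the blue strip, on the lid's top surface; axes as the lid's.
- strip_a3 (a point): red dot, end of the blue strip, on the lid's top surface; axes as the lid's.
- strip_b0 (a point): green dot, start of the yellow strip, on the lid's top surface; axes as the lid's.
- strip_b1 (a point): point a third of the way along of the yellow strip, on the lid's top surface; axes as the lid's.
- strip_b2 (a point): point two thirds along of the yellow strip, on the lid's top surface; axes as the lid's.
- strip_b3 (a point): red dot, end of the yellow strip, on the lid's top surface; axes as the lid's.
- wand: upright press wand: orange handle 24 (own x) x 44 (own y), from 55 to 125 above the sole's underside, steel neck, black rubber sole 30 (x) x 50 (y) x 18. Origin: centre of the unpressed sole's underside; z up the handle. 220 g. Starts standing in the green rest.
- sole (a joint): how far the wand's sprung sole is pressed in, m, 0 to 0.016 (stop). The spring gives about 2.7 N at 0 and 450 N per m more: 6 N at about 7 mm, 10 N at the stop, beyond which it is hard.
- sole_foot (a point): centre of the underside of the wand's rubber sole.
- rest: shallow green open box 100 x 100, walls 12 high and 4 thick, floor 4 above the table, fixed: the wand's place. Origin: centre of its underside.
- spatula: bystander: spatula lying on the table, to be left alone.
- spray: bystander: white bottle, 190 tall, to be left alone.
- jar: bystander: amber jar, 85 tall, to be left alone.
Things that resemble listed ones, but are neither listed nor needed, are in the scene too. Several things look just like the rest: the one meant starts farthest from the robot's base.

How it is judged:
By the outcome, as a careful person would: the job done as asked, in the order asked, and still so for the second after the job is handed in, with the robot touching nothing.
Of cup1, cup2, cup3, cup4 only 2 to 4 are there at a start; the rules pass over those that are not, and their reading is None.
At some moment in a run one of cup1, cup2, cup3, cup4, lid may be knocked a few centimetres aside while the robot is not near it.
It also fails if it takes over 210 s, if anything falls off the work surface, if the arm or the gripper's body presses on something with over 40 N, if the wrist force passes 120 N, or if a joint passes its speed limit or range.

### The arm

A 6-joint arm with a two-finger parallel gripper is mounted at the origin on the work surface. World frame = base frame: x ahead of the robot, y to its left, z up, the work surface at z = 0. Lengths are in mm, angles in rad, forces in N, time in s.
With the tool pointing down it reaches from about 400 to 925 mm from the base axis. Payload 12.5 kg.
Tool frame: the origin (TCP) lies between the finger pads; the fingertips stand env.tip_extent ahead of it and the grasp point (between the pads) lies 11 mm behind it (env.tip_extent is the distance from the TCP to the fingertips, in mm); z points along the fingers, y is the line along which they close (so a half turn about z gives the same grasp; the last joint's range is limited). The gripper opens to 95 mm and grips with 3 to 60 N. Pads are 20 mm wide; open, the fingers measure 119 mm over their backs; the gripper's body (75 mm by 180 mm) begins 59 mm behind the grasp point.
Start: joints at [1.132, 0.491, 1.559, -0, 1.092, -0.106], TCP at [204.165, 590.73, 222.661] pointing down, gripper open.
Joint ranges: [-3.1, 3.1], [-0.84, 2.19], [0.05, 2.79], [-1.13, 4.28], [0.06, 2.93], [-2.69, 2.69]. Speed limits (rad/s): [2.22, 2.22, 2.79, 3.14, 3.14, 3.14].

### API

Orientations are given as [roll, pitch, yaw] about the fixed x, y, z axes, in that order (R = Rz(yaw) Ry(pitch) Rx(roll)).
In Python, from cell import env gives the robot as it stands.
- The arm moves only by the tool carry_out, never from a script. Its argument "motion" is a list of rows, each a list of 5 numbers: the shift along the tool's x, y, z in mm, then the turn about the tool's z in degrees, then the closure, from 0 (fully open) to 1 (shut). A call has 1 to 12 rows; each row shifts and turns the commanded pose from where the row before left it, along the tool's axes as they then stand; what a row does not reach is not made up. A row lasts 1/10 s, in which the tool goes at most 50 mm and 8.59 degrees, less where a joint would pass 70% of its speed; a pose out of reach is approached as far as the arm can. A call with a gripper value outside its range is refused whole. The fingers move at their own pace and stop on an object; the grip force is fixed at half the most. Time passes only in rows, so rows that do not move let the fingers close. It gives the time, the measured TCP pose, the force, the opening and the grip force at its end, in the units of the state.
- env.state(): the state, without advancing time (a new reading comes with each control period).
- env.read_camera(name): name is "scene" or "top"; returns a dict with "color" (384x512x3 uint8, red, green, blue), "K" (3x3 intrinsics, pixels), "R" (3x3) and "t" (3): a world point X has camera coordinates R X + t. Camera axes: x right, y down, z forward; pixel columns grow to the right and rows downward; lengths in mm; the calibration is good to about 2 mm. A picture is of the moment at which its call begins. There is no depth.
- env.job_done(): hands the job in; it is judged then, once.
The state is a dict: "t": time; "joints": joint angles; "qvel": joint speeds; "tau": joint torques, N m; "eef_pos": TCP position; "tcp_rot": TCP orientation; "ft_force": force on the tool from outside, world axes, zero at the start; "moment": the same for the moment, N m; "opening": opening from 0.0 (shut) to 1.0 (fully open); "grip_force": force on a finger pad.
Only numpy, scipy, OpenCV 4.12 (cv2) and the standard library are available. Lean on these libraries where they do the work, as an engineer would, in place of code of your own. Each camera call takes 0.05 s, during which the arm holds its last target. There are 200 camera calls.

## Working session

There is one attempt and no reset: what is moved stays moved. The work goes in short steps, Python scripts to look and compute and a tool call to move; the robot and the scene stay as the last step left them, time stands still between calls to the robot, and variables do not carry over. Pictures are saved under pics/ and viewed, at most 14 in all, crops included, and the job is handed in when it is done.

Besides the shell and the picture viewer there is one more tool, called after "Request:" as name(argument=value, ...), one argument or row to a line, values as JSON. carry_out: Moves the arm, as the interface text tells. Its arguments: {"type":"object","properties":{"motion":{"type":"array"}},"required":["motion"]}

```bash
mkdir -p pics; ls
python3 - <<'E'
from cell import env
import cv2
print(env.state(), env.tip_extent)
for n in ("scene","top"):
    c=env.read_camera(n); cv2.imwrite(f"pics/{n}0.png",cv2.resize(c["color"][:,:,::-1],(800,600),interpolation=cv2.INTER_CUBIC))
    print(n,c["K"],c["R"],c["t"],-c["R"].T@c["t"])
E
```

```text
pics
{'t': 0.0, 'joints': array([ 1.13241244e+00,  4.91562522e-01,  1.55948424e+00,  1.17189582e-05,
        1.09169057e+00, -1.05570337e-01]), 'qvel': array([ 0.00160246, -0.00023173,  0.00081706,  0.00160014, -0.00161676,
       -0.00132941]), 'tau': array([ 3.73258503e-03, -6.12649369e+01, -2.58191407e+01,  6.93482766e-02,
        4.81084292e-02, -7.07987806e-05]), 'eef_pos': array([204.04163005, 590.49165405, 222.04792239]), 'tcp_rot': array([-3.14045544e+00, -1.30955604e-04,  2.80877363e+00]), 'ft_force': array([-0.03373975, -0.32008412,  1.70444061]), 'moment': array([ 0.00541664,  0.00932952, -0.02708994]), 'grip_force': 0.0, 'opening': 0.9995431320994962} 8.0
scene [[486.45027761   0.         246.29323266]
 [  0.         486.45027761 185.5159498 ]
 [  0.           0.           1.        ]] [[ 0.16327445  0.98653585  0.00940553]
 [ 0.55914703 -0.08467749 -0.82473288]
 [-0.81283212  0.13991688 -0.56544426]] [ -24.61637074 -222.97010038 1962.26414892] [1723.68361845 -269.1494986   925.89176063]
top [[439.44773956   0.         254.06931464]
 [  0.         439.44773956 191.604596  ]
 [  0.           0.           1.        ]] [[-0.0254748  -0.99959648 -0.01256647]
 [-0.98706796  0.02714166 -0.15798791]
 [ 0.15826523  0.00837925 -0.98736108]] [ -45.40537585  513.33201666 1267.49802813] [ 304.93602672  -69.94041719 1332.00788903]
```

View pics/top0.png

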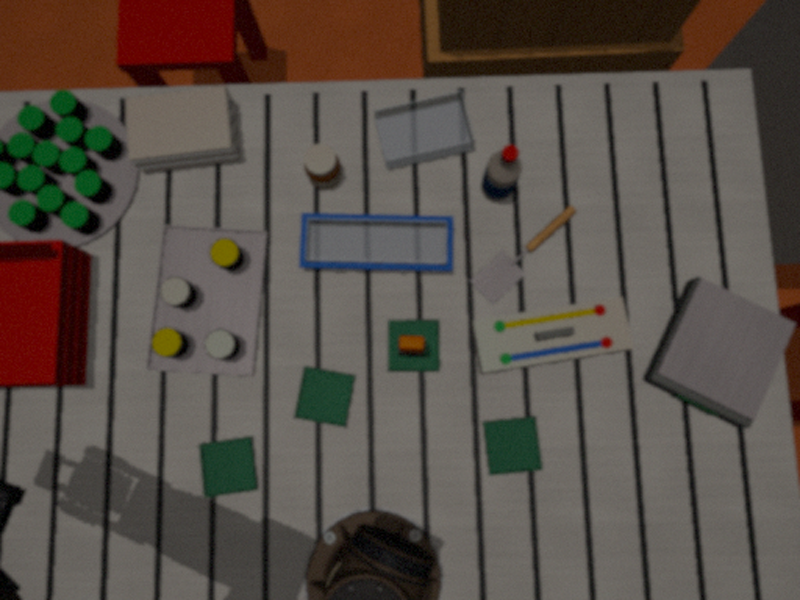

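View pics/scene0.png

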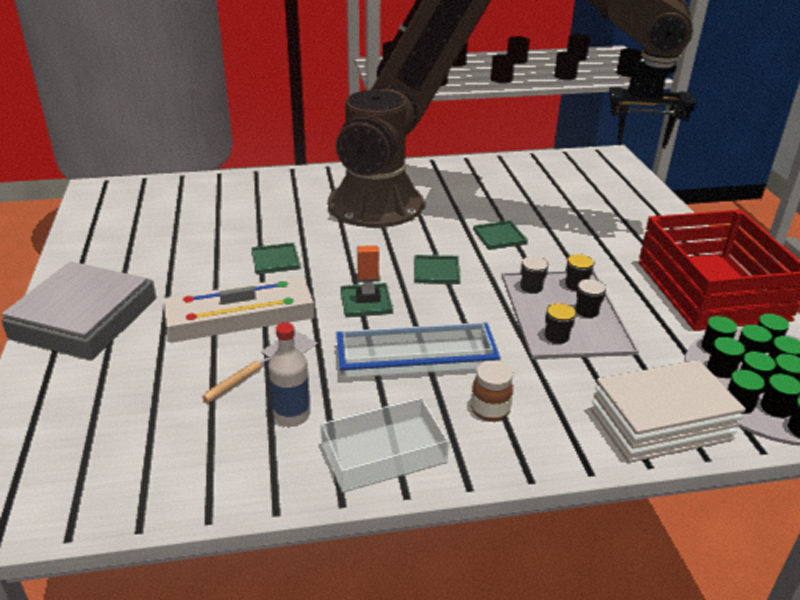

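The top view shows white cups at (178,292) and (221,345), and yellow cups at (226,252) and (168,343). The tub is at (377,242), the lid with its strips at (553,335), and the wand at (412,345). The green-square candidates for the rest are (414,345), (325,396), (228,466) and (512,445). The wand stands in (414,345), which is also farthest from the base at (375,590), so that is the rest. I'll measure these next.

```bash
cat > h.py <<'E'
from cell import env
import cv2, numpy as np
def cam(n):
    c=env.read_camera(n); c["hsv"]=cv2.cvtColor(cv2.GaussianBlur(c["color"],(3,3),0),cv2.COLOR_RGB2HSV); return c
def ray(c,uv,z):
    "pixel -> world point on the plane at height z"
    o=-c["R"].T@c["t"]; d=c["R"].T@np.linalg.solve(c["K"],[uv[0],uv[1],1.]); return (o+d*(z-o[2])/d[2])[:2]
def proj(c,X):
    p=c["K"]@(c["R"]@np.asarray(X,float)+c["t"]); return p[:2]/p[2]
def blobs(c,lo,hi,amin=8,roi=None):
    m=cv2.inRange(c["hsv"],np.array(lo),np.array(hi))
    if roi: k=np.zeros_like(m); x0,y0,x1,y1=roi; k[y0:y1,x0:x1]=255; m&=k
    n,l,s,ce=cv2.connectedComponentsWithStats(m)
    return [(ce[i].round(1),s[i,4],l==i) for i in range(1,n) if s[i,4]>=amin]
def st():
    s=env.state(); print("t",round(s["t"],2),"pos",s["eef_pos"].round(1),"rot",np.degrees(s["tcp_rot"]).round(1),"F",s["ft_force"].round(1),"grip",round(s["grip_force"],1),"open",round(s["opening"],3),"q6",s["joints"][5].round(2)); return s
def todo(x,y,yaw=None,z=None):
    "shift in tool axes (tool pointing down) to reach world x,y (yaw deg)"
    s=env.state(); w=s["tcp_rot"][2]; p=s["eef_pos"]; d=np.array([x,y])-p[:2]
    tx=d@[np.cos(w),np.sin(w)]; ty=d@[np.sin(w),-np.cos(w)]
    print("tool shift",round(tx,1),round(ty,1),"down",None if z is None else round(p[2]-z,1),"turn(tool z)",None if yaw is None else round((np.degrees(w)-yaw+180)%360-180,2))
E
python3 - <<'E'
from h import *
c=cam("top"); s=cam("scene")
for n,lo,hi,roi in (("yel",(20,150,100),(35,255,255),None),("white",(0,0,150),(179,40,255),(105,155,165,240)),("blue",(100,120,60),(125,255,255),None),("red",(0,150,80),(8,255,255),(300,150,430,260)),("green",(50,120,60),(85,255,255),(240,150,420,310)),("orange",(5,150,100),(18,255,255),(230,190,300,250))):
    for b in blobs(c,lo,hi,8,roi): print("top",n,b[0],b[1])
print(c["hsv"][187,114],c["hsv"][221,141],c["hsv"][200,125])
from itertools import product
g=cv2.resize(c["color"][130:280,90:420,::-1],(792,360),interpolation=cv2.INTER_CUBIC); cv2.imwrite("pics/crop1.png",np.clip(g*1.5,0,255).astype(np.uint8))
E
```

```text
top yel [142.6 160.7] 211
top yel [351.3 203.3] 182
top yel [105.5 218.3] 223
top blue [240.  157.2] 690
top blue [355.1 224. ] 140
top red [383.7 198. ] 24
top red [388.1 218.6] 21
top green [264.5 220.6] 477
top green [319.4 208.4] 22
top green [323.6 229.1] 25
top green [327.5 284.6] 838
top orange [262.9 218.9] 96
[ 24  31 116] [ 33  24 116] [  8  19 105]
```

View pics/crop1.png

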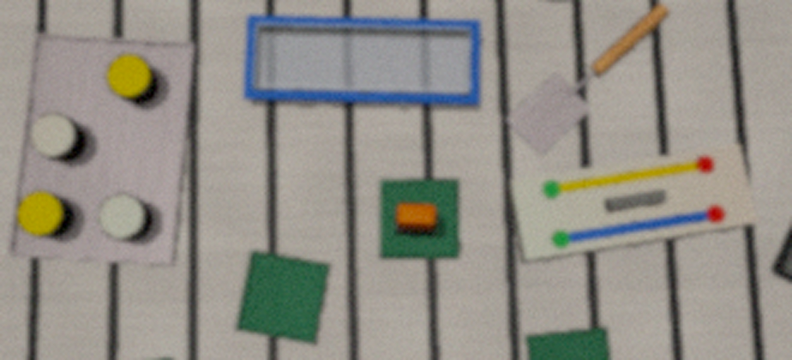

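The crop shows white tops at full-image pixels of about (113,186) and (142,220). It also confirms the rest, the green square at (264,220) with the orange wand standing in it. I'll refine these positions now.

```bash
cat >> h.py <<'E'
def whites(c,roi=(95,145,260,250)):
    "white foil tops in the top view: greenish white against pinkish tray"
    im=cv2.GaussianBlur(c["color"],(5,5),0).astype(float); f=im[...,1]-(im[...,0]+im[...,2])/2
    m=((f>1.5)&(im.max(2)>95)&(c["hsv"][...,1]<70)).astype(np.uint8); x0,y0,x1,y1=roi; k=np.zeros_like(m); k[y0:y1,x0:x1]=1
    m=cv2.morphologyEx(m*k,cv2.MORPH_OPEN,np.ones((5,5),np.uint8))
    n,l,s,ce=cv2.connectedComponentsWithStats(m); return [(ce[i].round(1),s[i,4],s[i,2:4]) for i in range(1,n) if s[i,4]>80]
def dots(c,z):
    "lid dots -> centre, yaw deg of lid"
    x=[]
    for lo,hi in (((50,120,60),(85,255,255)),((0,150,80),(8,255,255))):
        x.append([ray(c,b[0],z) for b in blobs(c,lo,hi,8,(150,100,440,270)) if b[1]<60])
    return x
def lid(c,z=40):
    g,r=dots(c,z); 
    if len(g)!=2 or len(r)!=2: print("dots",g,r); return
    d=np.mean(r,0)-np.mean(g,0); yaw=np.degrees(np.arctan2(d[1],d[0]))-90
    print("lid centre",np.mean(g+r,0).round(1),"yaw",yaw.round(2),"len",np.linalg.norm(d).round(1),"z",z)
def tub(c):
    b=max(blobs(c,(100,120,60),(125,255,255),300,(150,100,330,190)),key=lambda b:b[1])
    (cx,cy),wh,a=cv2.minAreaRect(cv2.findContours(b[2].astype(np.uint8),0,1)[0][0]); p=cv2.boxPoints(((cx,cy),wh,a))
    w=np.array([ray(c,q,36) for q in p],np.float32); e=[w[1]-w[0],w[2]-w[1]]; L=max(e,key=np.linalg.norm)
    print("tub",w.mean(0).round(1),"yaw",(np.degrees(np.arctan2(L[1],L[0]))-90).round(2),"sides",[np.linalg.norm(v).round(1) for v in e])
E
python3 - <<'E'
from h import *
c=cam("top"); 
for b in blobs(c,(20,150,100),(35,255,255),8,(95,145,170,250)): print("yel",b[0],ray(c,b[0],67).round(1))
for b in whites(c): print("white",b,ray(c,b[0],67).round(1))
lid(c); tub(c)
b=blobs(c,(5,150,100),(18,255,255),8,(230,190,300,250))[0]; print("wand mask",ray(c,b[0],125).round(1))
g=cv2.findContours(cv2.inRange(c["hsv"],np.array((50,120,40)),np.array((90,255,255)))[195:245,240:290],0,1)[0]
(cx,cy),wh,a=cv2.minAreaRect(max(g,key=cv2.contourArea)); print("rest",ray(c,(cx+240,cy+195),12).round(1),wh,a)
s=cam("scene")
m=blobs(s,(100,120,60),(125,255,255),100); print([(b[0],b[1]) for b in m])
for n,lo,hi in (("yel",(18,130,80),(35,255,255)),("red",(0,150,80),(8,255,255)),("green",(50,120,60),(85,255,255)),("or",(5,150,100),(14,255,255))):
    print(n,[(b[0].tolist(),int(b[1])) for b in blobs(s,lo,hi,6,(100,150,400,250))])
st()
E
```

```text
yel [142.6 160.7] [609.3 268.1]
yel [105.6 218.4] [440.9 373.2]
white (array([111.6, 185.5]), np.int32(184), array([14, 16], dtype=int32)) [537.3 358.2]
white (array([139.6, 219.7]), np.int32(230), array([16, 17], dtype=int32)) [434.5 274.2]
dots [array([ 456.79606263, -250.64317047]), array([ 395.14719043, -259.63491192])] [array([ 789.68887654, -288.74453872]), array([ 482.33173643, -441.74702288]), array([ 420.9310367 , -450.51882731])]
tub [628.8 -20.8] yaw -183.46 sides [np.float32(112.1), np.float32(294.2)]
wand mask [421.9 -82.4]
rest [426.1 -87.8] (30.0, 29.0) 90.0
[(array([471.8,  61.2]), np.int32(5340)), (array([388.1,  80.6]), np.int32(244)), (array([411.3,  86.5]), np.int32(557)), (array([264. , 228.6]), np.int32(413))]
yel [([371.1, 167.0], 109), ([152.1, 197.3], 85), ([359.0, 199.1], 150)]
red [([235.2, 169.3], 161), ([120.2, 190.9], 12), ([122.1, 202.1], 14), ([182.0, 211.3], 82)]
green [([180.0, 181.5], 8), ([184.0, 192.5], 6)]
or [([235.1, 167.3], 228)]
t 0.3 pos [204.1 590.7 222.5] rot [-180.    -0.   160.9] F [ 0.   0.2 -0.3] grip 0.0 open 1.004 q6 -0.11
```

Run:
```python
from h import *
s=cam("scene"); c=cam("top")
for uv in ((371.1,167.0),(359,199.1)): print("yel scene",ray(s,uv,67).round(1))
im=cv2.GaussianBlur(s["color"],(3,3),0).astype(int)
for p in ((537.3,358.2),(434.5,274.2)):
    u,v=proj(s,[*p,67]).astype(int); print((u,v)); w=im[v-9:v+12,u-16:u+17].max(2)
    f=(w>150).astype(np.uint8); n,l,q,ce=cv2.connectedComponentsWithStats(f); 
    for i in range(1,n): print("white scene", q[i], ray(s,ce[i]+[u-16,v-9],67).round(1))
# tub corners in scene
m=max(blobs(s,(100,120,60),(125,255,255),300,(200,190,330,250)),key=lambda b:b[1])[2]
print("inner px lowering")
bl=cv2.inRange(s["hsv"],np.array((100,120,60)),np.array((125,255,255)))
a=cv2.resize(s["color"][155:245,205:405,::-1],(800,360),interpolation=cv2.INTER_CUBIC)
b=cv2.resize(c["color"][130:245,95:295,::-1],(400,230),interpolation=cv2.INTER_CUBIC)
for q in ((537.3,358.2),(434.5,274.2)):
    u,v=proj(c,[*q,67]); cv2.circle(b,(int((u-95)*2),int((v-130)*2)),2,(0,0,255),-1)
    u,v=proj(s,[*q,67]); cv2.circle(a,(int((u-205)*4),int((v-155)*4)),3,(0,0,255),-1)
# tub ledge outer outline at measured pose
th=np.radians(-3.46); R=np.array([[np.cos(th),-np.sin(th)],[np.sin(th),np.cos(th)]])
for x,y in ((54,148),(54,-148),(-54,-148),(-54,148)):
    q=np.array([628.8,-20.8])+R@[x,y]
    u,v=proj(s,[*q,36]); cv2.circle(a,(int((u-205)*4),int((v-155)*4)),3,(0,255,255),-1)
    u,v=proj(c,[*q,36]); cv2.circle(b,(int((u-95)*2),int((v-130)*2)),2,(0,255,255),-1)
o=np.zeros((590,800,3),np.uint8); o[:360]=a; o[360:,:400]=b; cv2.imwrite("pics/c2.png",o)
```

```text
yel scene [443.8 371. ]
yel scene [611.2 267.2]
(np.int64(378), np.int64(182))
white scene [  9   0  24  21 313] [533.  383.3]
white scene [ 0 13  6  8 44] [567. 301.]
white scene [24 19  3  2  4] [592.5 364.2]
(np.int64(342), np.int64(167))
white scene [  0   0  33  17 452] [419.1 280.3]
white scene [24 17  9  4 27] [493.  294.9]
white scene [ 0 18  7  3 18] [482.2 214.9]
inner px lowering
```

View pics/c2.png

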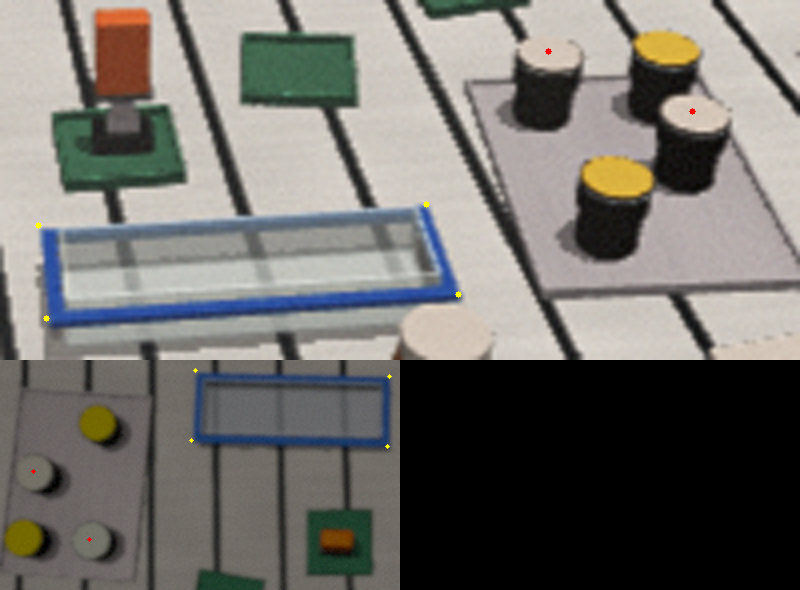

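The tops found in the scene view match the cups. Taking both views, white A is at about (537.5,357) and white B at about (433,271). The tub centre is at about (630.5,-21), yaw -3.5°. I'm going for cup A, turning to the tub's yaw first.

Request:
carry_out(
  motion=[
    [0, 0, 0, -7.8, 0],
    [0, 0, 0, -7.8, 0],
    [-38.6, -23.7, 0, 0, 0],
    [-38.6, -23.7, 0, 0, 0],
    [-38.6, -23.7, 0, 0, 0],
    [-38.6, -23.7, 0, 0, 0],
    [-38.6, -23.7, 0, 0, 0],
    [-38.6, -23.7, 0, 0, 0],
    [-38.6, -23.7, 0, 0, 0],
    [-38.6, -23.7, 0, 0, 0],
    [-38.6, -23.7, 0, 0, 0],
    [0, 0, 0, 0, 0],
  ],
)

```text
t: 1.6
eef_pos: [541.9, 353.6, 222.2]
tcp_rot: [-3.141, 0.001, 3.077]
ft_force: [-0.2, 0.4, -0.3]
opening: 0.998
grip_force: 0.0
```

Request:
carry_out(
  motion=[
    [4.6, 3.1, 20, 0, 0],
    [0, 0, 40, 0, 0],
    [0, 0, 40, 0, 0],
    [0, 0, 35, 0, 0],
    [0, 0, 25, 0, 0],
    [0, 0, 21, 0, 0],
    [0, 0, 0, 0, 0],
    [0, 0, 0, 0, 0.5],
    [0, 0, 0, 0, 0.5],
    [0, 0, 0, 0, 0.5],
    [0, 0, 0, 0, 0.5],
    [0, 0, 0, 0, 0.5],
  ],
)

```text
t: 2.8
eef_pos: [533.8, 360.3, 42.3]
tcp_rot: [3.141, 0.001, 3.081]
ft_force: [0.2, 0.1, -0.2]
opening: 0.638
grip_force: 0.0
```

Request:
carry_out(
  motion=[
    [-2, 0, 0, 0, 0.3],
    [0, 0, 0, 0, 0.5],
    [0, 0, 0, 0, 0.5],
    [0, 0, 0, 0, 0.5],
    [0, 0, 0, 0, 0.5],
    [0, 0, 0, 0, 0.5],
  ],
)

```text
t: 3.4
eef_pos: [535.7, 360.0, 41.6]
tcp_rot: [3.142, 0.0, 3.081]
ft_force: [0.5, -0.2, 0.1]
opening: 0.582
grip_force: 30.0
```

Run:
```python
from h import *
st(); s=cam("scene"); u,v=proj(s,[537,357,60]).astype(int)
cv2.imwrite("pics/g1.png",cv2.resize(s["color"][v-50:v+50,u-70:u+70,::-1],(560,400),interpolation=cv2.INTER_CUBIC))
```

```text
t 3.4 pos [535.7 360.   41.6] rot [180.    0.  176.5] F [ 0.5 -0.2  0.1] grip 30.0 open 0.582 q6 -1.02
```

View pics/g1.png

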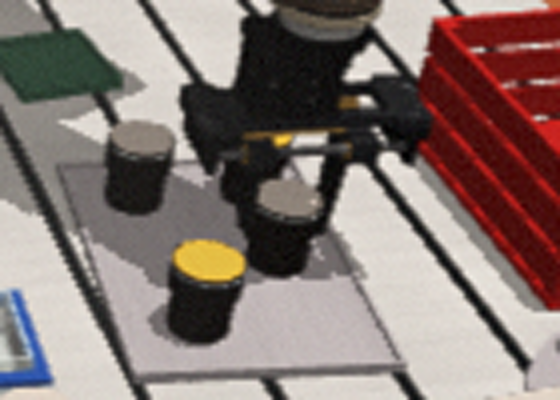

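The white cup at crop (288,200) is between the fingers and gripped at the 56 mm diameter, with the neighbours untouched. I'll lift it and carry it to the tub.

Request:
carry_out(
  motion=[
    [0, 0, -30, 0, 0.5],
    [0, 0, -40, 0, 0.5],
    [0, 0, -30, 0, 0.5],
    [-14.7, -39, 0, 0, 0.5],
    [-14.7, -39, 0, 0, 0.5],
    [-14.7, -39, 0, 0, 0.5],
    [-14.7, -39, 0, 0, 0.5],
    [-14.7, -39, 0, 0, 0.5],
    [-14.7, -39, 0, 0, 0.5],
    [-14.7, -39, 0, 0, 0.5],
    [-14.7, -39, 0, 0, 0.5],
    [0, 0, 0, 0, 0.5],
  ],
)

```text
t: 4.65
eef_pos: [635.2, 37.1, 141.3]
tcp_rot: [-3.141, 0.0, 3.077]
ft_force: [-0.9, 0.1, -1.2]
opening: 0.579
grip_force: 30.0
```

Request:
carry_out(
  motion=[
    [0, 0, 0, 0, 0.5],
    [0, 0, 0, 0, 0.5],
  ],
)

```text
t: 4.85
eef_pos: [633.7, 42.3, 141.5]
tcp_rot: [3.141, -0.001, 3.082]
ft_force: [-0.2, 0.2, -0.8]
opening: 0.582
grip_force: 30.0
```

Run:
```python
from h import *
st(); todo(634.2,40.9,176.5,42); c=cam("top");lid(c)
```

```text
t 4.85 pos [633.7  42.3 141.5] rot [180.   -0.  176.6] F [-0.2  0.2 -0.8] grip 30.0 open 0.582 q6 -1.55
tool shift -0.6 -1.4 down 99.5 turn(tool z) 0.06
dots [array([ 456.201943 , -250.6140811]), array([ 394.846855  , -259.91266248]), array([ 279.69518185, -289.89939322])] [array([ 788.12766184, -287.12922565]), array([ 482.33978693, -441.45224066]), array([ 420.63693644, -450.49718535])]
```

Request:
carry_out(
  motion=[
    [0, -1, 35, 0, 0.5],
    [0, 0, 35, 0, 0.5],
    [0, 0, 20, 0, 0.5],
    [0, 0, 9.5, 0, 0.5],
    [0, 0, 0, 0, 0.5],
    [0, 0, 0, 0, 0.5],
  ],
)

```text
t: 5.5
eef_pos: [634.4, 41.2, 42.8]
tcp_rot: [3.141, 0.001, 3.082]
ft_force: [0.6, 0.9, -0.6]
opening: 0.582
grip_force: 30.0
```

Request:
carry_out(
  motion=[
    [0, 0, 0, 0, 0.25],
    [0, 0, 0, 0, 0.2],
    [0, 0, 0, 0, 0.15],
    [0, 0, 0, 0, 0.15],
    [0, 0, -20, 0, 0.15],
    [0, 0, -40, 0, 0.15],
    [0, 0, -45, 0, 0.15],
    [0, 0, -45, 0, 0],
    [-10, 40, 0, 0, 0],
    [-10, 40, 0, 0, 0],
    [0, 0, 0, 0, 0],
    [0, 0, 0, 0, 0],
  ],
)

```text
t: 6.7
eef_pos: [658.7, 119.8, 191.9]
tcp_rot: [-3.141, -0.0, 3.083]
ft_force: [-0.1, -0.3, -0.3]
opening: 1.002
grip_force: 0.0
```

Run:
```python
from h import *
st(); s=cam("scene"); c=cam("top")
print(whites(c))
o=np.zeros((600,800,3),np.uint8)
o[:300]=cv2.resize(s["color"][130:265,100:460,::-1],(800,300),interpolation=cv2.INTER_CUBIC)
o[300:]=np.clip(cv2.resize(c["color"][130:280,80:480,::-1],(800,300),interpolation=cv2.INTER_CUBIC)*1.5,0,255)
cv2.imwrite("pics/p1.png",o)
```

```text
t 6.7 pos [658.7 119.8 191.9] rot [-180.    -0.   176.6] F [-0.1 -0.3 -0.3] grip 0.0 open 1.002 q6 -1.43
[]
```

View pics/p1.png

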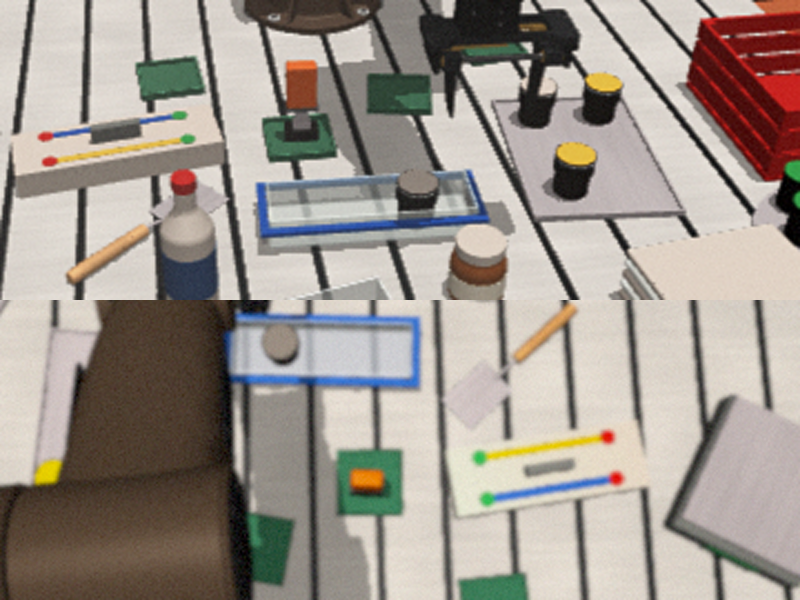

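Cup A stands upright in the tub, at (417,190) in the scene crop. Cup B at (537,87) hasn't moved, so it's next.

Request:
carry_out(
  motion=[
    [0, 0, 0, 6.6, 0],
    [0, 0, 0, 6.6, 0],
    [0, 0, 0, 6.6, 0],
    [0, 0, 0, 6.6, 0],
    [38.8, 2.7, 0, 0, 0],
    [38.8, 2.7, 0, 0, 0],
    [38.8, 2.7, 0, 0, 0],
    [38.8, 2.7, 0, 0, 0],
    [38.8, 2.7, 0, 0, 0],
    [38.8, 2.7, 0, 0, 0],
    [38.8, 2.7, 0, 0, 0],
    [0, 0, 0, 0, 0],
  ],
)

```text
t: 8.0
eef_pos: [429.7, 271.4, 192.4]
tcp_rot: [-3.141, -0.001, 2.622]
ft_force: [1.3, 0.3, 0.2]
opening: 1.001
grip_force: 0.0
```

Request:
carry_out(
  motion=[
    [0, 0, 0, 0, 0],
    [0, 0, 0, 0, 0],
  ],
)

```text
t: 8.2
eef_pos: [433.7, 270.1, 192.3]
tcp_rot: [3.141, 0.0, 2.619]
ft_force: [-0.1, -0.8, -0.5]
opening: 0.997
grip_force: 0.0
```

Run:
```python
from h import *
st(); todo(433,271.5,150,42); s=cam("scene")
o=cv2.resize(s["color"][140:240,310:410,::-1],(500,500),interpolation=cv2.INTER_CUBIC)
u,v=proj(s,[433,271.5,67]); cv2.circle(o,(int((u-310)*5),int((v-140)*5)),3,(0,0,255),-1); cv2.imwrite("pics/b1.png",o)
```

```text
t 8.2 pos [433.7 270.1 192.3] rot [180.    0.  150.1] F [-0.1 -0.8 -0.5] grip 0.0 open 0.997 q6 -0.62
tool shift 1.3 0.9 down 150.3 turn(tool z) 0.07
```

View pics/b1.png

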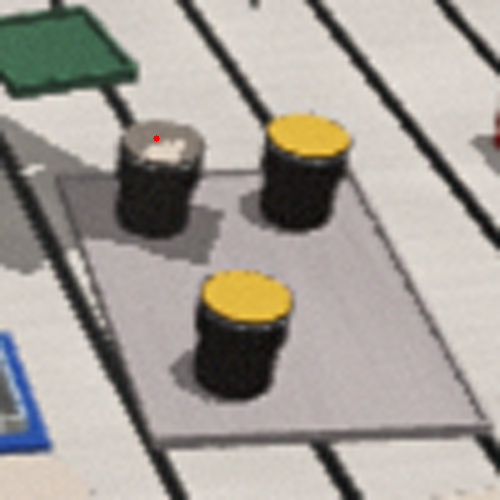

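Cup B's top centre is at crop (161,142), within 3 mm of the aim point and still in place. Descending now.

Request:
carry_out(
  motion=[
    [1, 3.3, 30, 0, 0],
    [0, 0, 40, 0, 0],
    [0, 0, 35, 0, 0],
    [0, 0, 25, 0, 0],
    [0, 0, 20.5, 0, 0],
    [0, 0, 0, 0, 0],
    [0, 0, 0, 0, 0],
    [0, 0, 0, 0, 0.5],
    [0, 0, 0, 0, 0.5],
    [0, 0, 0, 0, 0.5],
    [0, 0, 0, 0, 0.5],
    [0, 0, 0, 0, 0.5],
  ],
)

```text
t: 9.45
eef_pos: [433.6, 274.3, 41.9]
tcp_rot: [3.141, 0.0, 2.62]
ft_force: [-0.1, -0.8, -0.4]
opening: 0.633
grip_force: 0.0
```

Request:
carry_out(
  motion=[
    [0, 0, 0, 0, 0.5],
    [0, 0, 0, 0, 0.5],
    [0, 0, 0, 0, 0.5],
    [0, 0, 0, 0, 0.5],
    [0, 0, -30, 0, 0.5],
    [0, 0, -35, 0, 0.5],
    [0, 0, -35, 0, 0.5],
    [0, 0, 0, -6.6, 0.5],
    [0, 0, 0, -6.6, 0.5],
    [0, 0, 0, -6.6, 0.5],
    [0, 0, 0, -6.6, 0.5],
    [0, 0, 0, 0, 0.5],
  ],
)

```text
t: 10.65
eef_pos: [433.3, 274.0, 141.3]
tcp_rot: [-3.141, -0.001, 3.083]
ft_force: [0.3, -0.7, 0.3]
opening: 0.581
grip_force: 30.0
```

Run:
```python
from h import *
st(); todo(626.8,-82.9,176.5,42)
```

```text
t 10.65 pos [433.3 274.  141.3] rot [-180.    -0.   176.6] F [ 0.3 -0.7  0.3] grip 30.0 open 0.581 q6 -1.08
tool shift -214.1 -344.9 down 99.3 turn(tool z) 0.13
```

Request:
carry_out(
  motion=[
    [-21.4, -34.5, 0, 0, 0.5],
    [-21.4, -34.5, 0, 0, 0.5],
    [-21.4, -34.5, 0, 0, 0.5],
    [-21.4, -34.5, 0, 0, 0.5],
    [-21.4, -34.5, 0, 0, 0.5],
    [-21.4, -34.5, 0, 0, 0.5],
    [-21.4, -34.5, 0, 0, 0.5],
    [-21.4, -34.5, 0, 0, 0.5],
    [-21.4, -34.5, 0, 0, 0.5],
    [-21.4, -34.5, 0, 0, 0.5],
    [0, 0, 0, 0, 0.5],
    [0, 0, 0, 0, 0.5],
  ],
)

```text
t: 11.85
eef_pos: [625.9, -83.7, 140.8]
tcp_rot: [3.141, -0.001, 3.077]
ft_force: [0.3, 0.7, -0.0]
opening: 0.588
grip_force: 30.0
```

Request:
carry_out(
  motion=[
    [0, 0, 0, 0, 0.5],
    [0, 0, 35, 0, 0.5],
    [0, 0, 35, 0, 0.5],
    [0, 0, 20, 0, 0.5],
    [0, 0, 9, 0, 0.5],
    [0, 0, 0, 0, 0.5],
    [0, 0, 0, 0, 0.5],
  ],
)

```text
t: 12.55
eef_pos: [626.6, -82.7, 43.5]
tcp_rot: [-3.141, 0.001, 3.081]
ft_force: [-0.6, -0.0, -1.0]
opening: 0.585
grip_force: 30.0
```

Request:
carry_out(
  motion=[
    [0, 0, 1.5, 0, 0.5],
    [0, 0, 0, 0, 0.25],
    [0, 0, 0, 0, 0.2],
    [0, 0, 0, 0, 0.15],
    [0, 0, 0, 0, 0.15],
    [0, 0, -20, 0, 0.15],
    [0, 0, -40, 0, 0.15],
    [0, 0, -45, 0, 0.15],
    [0, 0, -45, 0, 0],
    [20, 40, 0, 0, 0],
    [20, 40, 0, 0, 0],
    [20, 40, 0, 0, 0],
  ],
)

```text
t: 13.75
eef_pos: [572.8, 41.3, 191.5]
tcp_rot: [3.141, 0.001, 3.08]
ft_force: [1.2, 0.3, 1.4]
opening: 0.999
grip_force: 0.0
```

Request:
carry_out(
  motion=[
    [20, 40, 0, 0, 0],
    [20, 40, 0, 0, 0],
    [20, 40, 0, 0, 0],
    [20, 40, 0, 0, 0],
    [20, 40, 0, 0, 0],
    [10, 40, 0, 0, 0],
    [0, 0, 0, 0, 0],
    [0, 0, 0, 0, 0],
  ],
)

```text
t: 14.55
eef_pos: [478.0, 287.0, 191.1]
tcp_rot: [-3.141, -0.0, 3.083]
ft_force: [0.5, -1.0, -0.0]
opening: 0.999
grip_force: 0.0
```

Run:
```python
from h import *
st(); c=cam("top"); s=cam("scene")
print("top dots",[a for a in dots(c,40)])
ds=[]
for lo,hi in (((45,100,50),(85,255,255)),((0,140,80),(8,255,255))): ds.append([(b[0].tolist(),b[1],ray(s,b[0],40).round(1).tolist()) for b in blobs(s,lo,hi,4,(100,160,215,215))])
print(ds)
# blue ledge edges along cross lines, top view, subpixel: blueness B-(R)
def prof(c,p,d,r):
    t=np.arange(-12,12.01,.5); X=[np.asarray(p)+d*k for k in t]
    uv=np.array([proj(c,[*q,36]) for q in X],np.float32); im=c["color"].astype(np.float32); f=im[...,2]-im[...,0]
    v=cv2.remap(f,uv[:,:1].copy(),uv[:,1:].copy(),cv2.INTER_LINEAR).ravel(); return t,v
C=np.array([630.5,-21.]); th=np.radians(-3.46); ex=np.array([np.cos(th),np.sin(th)]); ey=np.array([-np.sin(th),np.cos(th)])
for n,cc in (("top",c),("scene",s)):
  for nm,e,h,f,ks in (("+x",ex,48,ey,(-110,0,110)),("-x",-ex,48,ey,(-110,0,110)),("+y",ey,142,ex,(-30,0,30)),("-y",-ey,142,ex,(-30,0,30))):
    out=[]
    for k in ks:
        im=cc["color"].astype(np.float32); g=im[...,2]-im[...,0]; t=np.arange(-16,16.01,.5)
        uv=np.array([proj(cc,[*(C+e*(h+q)+f*k),36]) for q in t],np.float32)
        v=cv2.remap(g,uv[:,:1].copy(),uv[:,1:].copy(),cv2.INTER_LINEAR).ravel(); hi=v.max(); w=np.where(v>hi/2)[0]; out.append((float(t[w[0]]),float(t[w[-1]])))
    print(n,nm,"ideal -6..6",out)
o=np.zeros((600,800,3),np.uint8)
o[:300]=cv2.resize(s["color"][130:265,100:460,::-1],(800,300),interpolation=cv2.INTER_CUBIC)
o[300:]=np.clip(cv2.resize(c["color"][130:280,80:480,::-1],(800,300),interpolation=cv2.INTER_CUBIC)*1.5,0,255)
cv2.imwrite("pics/p2.png",o)
```

```text
t 14.55 pos [478.  287.  191.1] rot [-180.    -0.   176.6] F [ 0.5 -1.  -0. ] grip 0.0 open 0.999 q6 -1.09
top dots [[array([ 456.49899208, -250.62862526]), array([ 394.85457978, -259.62015453]), array([ 279.88474137, -293.66196764])], [array([ 788.43058837, -287.75875824]), array([ 482.33978693, -441.45224066]), array([ 420.93885117, -450.22628925])]]
[[([180.0, 181.5], np.int32(10), [395.1, -259.4]), ([183.8, 192.1], np.int32(12), [456.9, -250.7])], [([120.0, 191.0], np.int32(13), [420.7, -449.0]), ([122.1, 202.1], np.int32(14), [481.8, -439.9]), ([181.9, 210.4], np.int32(76), [551.2, -261.9])]]
top +x ideal -6..6 [(-5.5, 4.5), (-7.0, 3.5), (-8.0, 2.5)]
top -x ideal -6..6 [(-4.5, 7.0), (-2.5, 8.0), (-2.0, 10.0)]
top +y ideal -6..6 [(-5.5, 5.0), (-5.5, 5.0), (-5.0, 5.0)]
top -y ideal -6..6 [(-4.5, 5.5), (-5.0, 4.5), (-5.5, 5.0)]
scene +x ideal -6..6 [(-5.5, 8.5), (-7.0, 8.0), (-8.0, 6.5)]
scene -x ideal -6..6 [(-9.5, 4.5), (-8.5, 7.0), (-8.0, 7.5)]
scene +y ideal -6..6 [(-3.5, 5.0), (-2.5, 5.5), (-2.5, 5.5)]
scene -y ideal -6..6 [(-5.5, 5.0), (-5.0, 5.0), (-6.0, 4.5)]
```

View pics/p2.png

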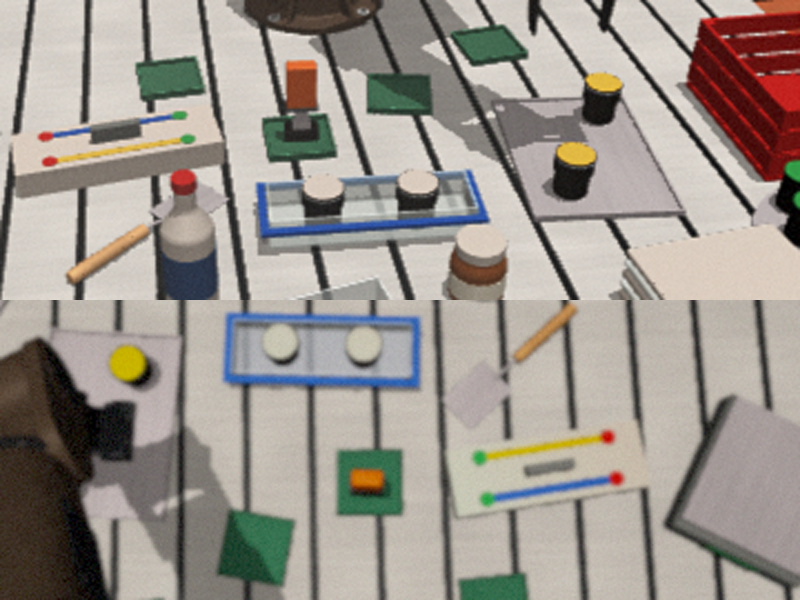

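Both white cups stand in the tub, at (323,193) and (417,190) in the scene crop, and none remain on the tray. Both cameras put the lid at (438.6,-350.2), yaw -172.3°. The tub refines to (628.6,-21), yaw -2.85°. Next I turn and go to the lid.

Request:
carry_out(
  motion=[
    [0, 0, 0, 7.9, 0],
    [0, 0, 0, 7.9, 0],
    [0, 0, 0, 7.9, 0],
    [0, 0, 0, 7.9, 0],
    [0, 0, 0, 7.9, 0],
    [0, 0, 0, 7.9, 0],
    [0, 0, 0, 7.9, 0],
    [0, 0, 0, 7.9, 0],
    [0, 0, 0, 7.9, 0],
    [0, 0, 0, 7.8, 0],
    [-40, -8, 0, 0, 0],
    [-40, -8, 0, 0, 0],
  ],
)

```text
t: 15.85
eef_pos: [473.1, 203.2, 190.9]
tcp_rot: [-3.141, 0.0, 1.704]
ft_force: [0.6, -0.5, -0.0]
opening: 1.0
grip_force: 0.0
```

Request:
carry_out(
  motion=[
    [-45.5, -9, 0, 0, 0],
    [-45.5, -9, 0, 0, 0],
    [-45.5, -9, 0, 0, 0],
    [-45.5, -9, 0, 0, 0],
    [-45.5, -9, 0, 0, 0],
    [-45.5, -9, 0, 0, 0],
    [-45.5, -9, 0, 0, 0],
    [-45.5, -9, 0, 0, 0],
    [-45.5, -9, 0, 0, 0],
    [-45.5, -9, 0, 0, 0],
    [-45.5, -9, 0, 0, 0],
    [-45.5, -9, 0, 0, 0],
  ],
)

```text
t: 17.05
eef_pos: [436.9, -353.5, 191.2]
tcp_rot: [3.142, 0.0, 1.702]
ft_force: [0.1, -0.2, -0.1]
opening: 1.001
grip_force: 0.0
```

Request:
carry_out(
  motion=[
    [0, 0, 0, 0, 0.4],
    [0, 0, 0, 0, 0.5],
    [0, 0, 0, 0, 0.5],
  ],
)

```text
t: 17.35
eef_pos: [437.9, -350.1, 191.0]
tcp_rot: [-3.141, -0.001, 1.703]
ft_force: [0.8, 0.4, 0.6]
opening: 0.804
grip_force: 0.0
```

Run:
```python
from h import *
st(); s=cam("scene"); c=cam("top")
for lo,hi in (((45,100,50),(85,255,255)),((0,140,80),(8,255,255))): print([(b[0].tolist(),ray(s,b[0],40).round(1).tolist()) for b in blobs(s,lo,hi,4,(100,160,215,215))])
todo(438.6,-350.2,97.72,50.5)
```

```text
t 17.35 pos [ 437.9 -350.1  191. ] rot [-180.    -0.    97.6] F [0.8 0.4 0.6] grip 0.0 open 0.804 q6 -0.92
[([180.0, 181.5], [395.1, -259.4]), ([183.8, 192.1], [456.9, -250.7])]
[([120.2, 190.9], [420.3, -448.4]), ([122.1, 202.1], [481.8, -439.9]), ([181.9, 210.4], [551.2, -261.9])]
tool shift -0.6 0.0 down 140.8 turn(tool z) -0.05
```

Request:
carry_out(
  motion=[
    [0, 0.5, 40, 0, 0.5],
    [0, 0, 40, 0, 0.5],
    [0, 0, 30, 0, 0.5],
    [0, 0, 18, 0, 0.5],
    [0, 0, 12.5, 0, 0.5],
    [0, 0, 0, 0, 0.5],
    [0, 0, 0, 0, 0.5],
    [0, 0, 0, 0, 0.9],
    [0, 0, 0, 0, 0.95],
    [0, 0, 0, 0, 0.95],
    [0, 0, 0, 0, 0.95],
    [0, 0, 0, 0, 0.95],
  ],
)

```text
t: 18.65
eef_pos: [439.2, -350.4, 50.8]
tcp_rot: [3.141, 0.0, 1.704]
ft_force: [-0.6, 1.0, 2.7]
opening: 0.141
grip_force: 30.0
```

Request:
carry_out(
  motion=[
    [0, 0, 0, 0, 0.95],
    [0, 0, 0, 0, 0.95],
    [0, 0, 0, 0, 0.95],
    [0, 0, 0, 0, 0.95],
    [0, 0, 0, 0, 0.95],
  ],
)

```text
t: 19.15
eef_pos: [439.2, -350.5, 50.8]
tcp_rot: [3.141, 0.0, 1.704]
ft_force: [0.8, 0.3, 5.1]
opening: 0.146
grip_force: 30.0
```

Request:
carry_out(
  motion=[
    [0, 0, -20, 0, 0.95],
    [0, 0, -30, 0, 0.95],
    [0, 0, -30, 0, 0.95],
    [0, 0, -20, 5.25, 0.95],
    [0, 0, 0, 5.25, 0.95],
    [20, 10, 0, 0, 0.95],
    [35, 18, 0, 0, 0.95],
    [40, 20.5, 0, 0, 0.95],
    [40, 20.5, 0, 0, 0.95],
    [40, 20.5, 0, 0, 0.95],
    [40, 20.5, 0, 0, 0.95],
    [40, 20.5, 0, 0, 0.95],
  ],
)

```text
t: 20.35
eef_pos: [582.4, -100.4, 149.9]
tcp_rot: [-3.14, -0.0, 1.521]
ft_force: [0.7, -0.9, -2.0]
opening: 0.148
grip_force: 30.0
```

Request:
carry_out(
  motion=[
    [40, 20.5, 0, 0, 0.95],
    [28, 14.5, 0, 0, 0.95],
    [15, 7.9, 0, 0, 0.95],
    [0, 0, 0, 0, 0.95],
    [0, 0, 0, 0, 0.95],
    [0, 0, 0, 0, 0.95],
  ],
)

```text
t: 20.95
eef_pos: [628.6, -22.7, 150.5]
tcp_rot: [-3.141, 0.0, 1.52]
ft_force: [0.3, 0.3, -2.6]
opening: 0.147
grip_force: 30.0
```

```bash
cat >> h.py <<'E'
def liddots(c,z,roi):
    "lid centre and yaw from dots, both colours, within roi"
    x=[[ray(c,b[0],z) for b in blobs(c,lo,hi,5,roi) if b[1]<60] for lo,hi in (((42,90,40),(88,255,255)),((0,130,60),(8,255,255)))]
    print([[q.round(1).tolist() for q in y] for y in x])
    if len(x[0])==2==len(x[1]):
        d=np.mean(x[1],0)-np.mean(x[0],0); print("  centre",np.mean(x[0]+x[1],0).round(1),"yaw",(np.degrees(np.arctan2(d[1],d[0]))-90).round(2),"len",np.linalg.norm(d).round(1))
E
python3 - <<'E'
from h import *
s0=st(); z=s0["eef_pos"][2]-50.8+40; s=cam("scene"); c=cam("top"); print(z)
for cc,n in ((c,"top"),(s,"scene")):
    q=np.array([proj(cc,[x,y,z]) for x in(560,700) for y in(-175,135)]); r=[int(v) for v in (*q.min(0),*q.max(0))]; print(n,r); liddots(cc,z,r)
cv2.imwrite("pics/l1.png",cv2.resize(np.vstack([s["color"][110:260,150:400],c["color"][100:230,150:400]])[:,:,::-1],(500,560),interpolation=cv2.INTER_CUBIC))
E
```

```text
t 20.95 pos [628.6 -22.7 150.5] rot [-180.     0.    87.1] F [ 0.3  0.3 -2.6] grip 30.0 open 0.147 q6 -0.09
139.6588798506752
top [183, 119, 295, 170]
[[], [[653.5, -120.0], [590.9, -117.1]]]
scene [210, 173, 328, 211]
[[[559.4, 60.4], [600.0, 74.9], [662.9, 71.7]], [[535.1, -101.1], [590.7, -115.7], [653.5, -118.5]]]
```

View pics/l1.png

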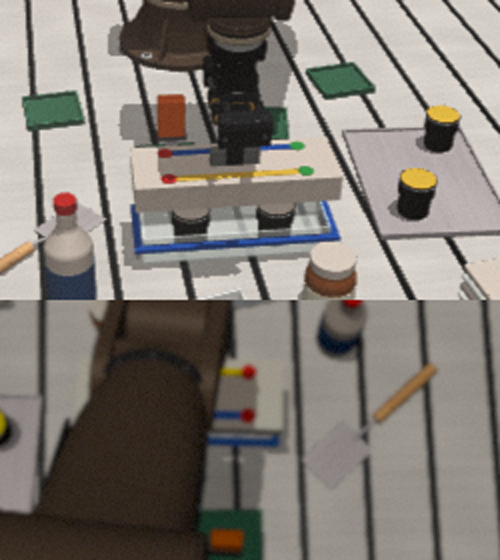

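Held over the tub, the lid's centre is at (627,-22) and its yaw is right. It needs about 1 mm in each direction, then I'll lower it to just above the walls.

Request:
carry_out(
  motion=[
    [1, 1.2, 15, 0, 0.95],
    [0, 0, 20, 0, 0.95],
    [0, 0, 12, 0, 0.95],
    [0, 0, 3, 0, 0.95],
    [0, 0, 0, 0, 0.95],
    [0, 0, 0, 0, 0.95],
    [0, 0, 0, 0, 0.95],
  ],
)

```text
t: 21.75
eef_pos: [630.8, -20.6, 101.3]
tcp_rot: [3.14, 0.0, 1.521]
ft_force: [-0.1, -0.9, -3.1]
opening: 0.147
grip_force: 30.0
```

Run:
```python
from h import *
s0=st(); z=s0["eef_pos"][2]-50.8+40; s=cam("scene"); c=cam("top"); print(z)
for cc,n in ((c,"top"),(s,"scene")):
    q=np.array([proj(cc,[x,y,z]) for x in(580,680) for y in(-175,135)]); r=[int(v) for v in (*q.min(0),*q.max(0))]; liddots(cc,z,r)
```

```text
t 21.75 pos [630.8 -20.6 101.3] rot [179.9   0.   87.1] F [-0.1 -0.9 -3.1] grip 30.0 open 0.147 q6 -0.09
90.54300323689894
[[], [[655.6, -117.6], [593.0, -114.7]]]
[[[602.9, 77.4], [664.4, 74.8]], [[592.8, -114.6], [654.9, -116.4]]]
  centre [628.8 -19.7] yaw -182.94 len 191.8
```

Request:
carry_out(
  motion=[
    [-1, -0.3, 3, 0, 0.95],
    [0, 0, 3, 0, 0.95],
    [0, 0, 2, 0, 0.95],
    [0, 0, 2, 0, 0.95],
    [0, 0, 2, 0, 0.95],
    [0, 0, 1.5, 0, 0.95],
    [0, 0, 0, 0, 0.95],
    [0, 0, 0, 0, 0.95],
  ],
)

```text
t: 22.65
eef_pos: [630.1, -21.5, 87.1]
tcp_rot: [3.142, -0.0, 1.521]
ft_force: [-0.2, -0.5, -3.0]
opening: 0.148
grip_force: 30.0
```

It's past the wall tops with no contact. Lowering the last of it and releasing.

Request:
carry_out(
  motion=[
    [0, 0, 0.5, 0, 0.95],
    [0, 0, 0, 0, 0.95],
    [0, 0, 0, 0, 0.8],
    [0, 0, 0, 0, 0.6],
    [0, 0, 0, 0, 0.5],
    [0, 0, 0, 0, 0.5],
    [0, 0, -10, 0, 0.5],
    [0, 0, -30, 0, 0.5],
    [0, 0, -40, 0, 0.4],
    [0, 0, -40, 0, 0.3],
    [0, 0, 0, 0, 0.3],
    [0, 0, 0, 0, 0.3],
  ],
)

```text
t: 23.85
eef_pos: [630.2, -21.5, 208.0]
tcp_rot: [3.139, 0.0, 1.521]
ft_force: [-0.7, 0.9, -0.6]
opening: 0.694
grip_force: 0.0
```

Run:
```python
from h import *
st(); s=cam("scene"); c=cam("top"); z=76
for cc,n in ((c,"top"),(s,"scene")):
    q=np.array([proj(cc,[x,y,z]) for x in(580,680) for y in(-175,135)]); r=[int(v) for v in (*q.min(0),*q.max(0))]; liddots(cc,z,r)
# wand: handle top in both views; rest
b=blobs(c,(5,150,60),(18,255,255),8,(230,190,300,250)); print("wand top px",[(x[0],x[1]) for x in b])
for x in b:
    ct=cv2.findContours(x[2].astype(np.uint8),0,1)[0][0]; print(cv2.minAreaRect(ct),cv2.boundingRect(ct),ray(c,x[0],125+4))
o=cv2.resize(s["color"][140:215,200:260,::-1],(480,600),interpolation=cv2.INTER_CUBIC)
p=cv2.resize(c["color"][195:245,240:290,::-1],(320,320),interpolation=cv2.INTER_CUBIC)
w=np.zeros((600,800,3),np.uint8); w[:,:480]=o; w[:320,480:]=np.clip(p*1.6,0,255)
l=cv2.resize(s["color"][165:240,215:335,::-1],(320,200),interpolation=cv2.INTER_CUBIC); w[400:,480:]=l
cv2.imwrite("pics/w1.png",w)
```

```text
t 23.85 pos [630.2 -21.5 208. ] rot [179.9   0.   87.1] F [-0.7  0.9 -0.6] grip 0.0 open 0.694 q6 -0.09
[[], [[654.2, -118.6], [592.4, -116.6]]]
[[[601.7, 76.0], [663.5, 73.5]], [[592.6, -115.6], [653.8, -117.7]]]
  centre [627.9 -21. ] yaw -182.82 len 191.6
wand top px [(array([262.9, 219.3]), np.int32(164))]
((263.0, 219.0), (10.0, 16.0), 90.0) (255, 214, 17, 11) [420.15750078 -81.99623895]
```

View pics/w1.png

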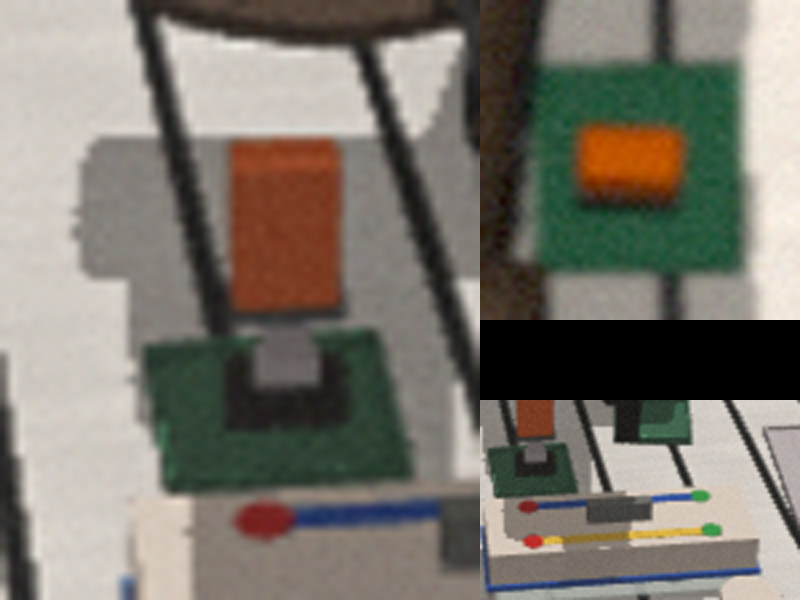

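The lid is down on the ledge, centred at (628,-21) with the dots at the right height. The wand's handle top is at scene px (236,158) and its long axis runs along y, so I'm going to it now.

Request:
carry_out(
  motion=[
    [0, 0, 0, -1.4, 0.2],
    [-13.2, -41.4, 0, 0, 0.2],
    [-13.2, -41.4, 0, 0, 0.2],
    [-13.2, -41.4, 0, 0, 0.2],
    [-13.2, -41.4, 0, 0, 0.2],
    [-13.2, -41.4, 0, 0, 0.2],
    [0, 0, 0, 0, 0.2],
    [0, 0, 0, 0, 0.2],
    [0, 0, 0, 0, 0.2],
  ],
)

```text
t: 24.85
eef_pos: [422.3, -82.3, 206.4]
tcp_rot: [3.141, -0.0, 1.546]
ft_force: [-0.2, 1.0, -0.8]
opening: 0.798
grip_force: 0.0
```

Run:
```python
from h import *
st(); s=cam("scene"); c=cam("top"); print("scene handle top",ray(s,(235.6,158.4),129)); todo(421.5,-82,88.5,84)
b=blobs(s,(0,140,60),(18,255,255),30,(215,145,255,190)); print([(x[0],x[1]) for x in b], proj(s,[421.5,-82,129]))
for y in (-60,-104): print(proj(s,[433.5,y,94]))
if b: ys,xs=np.where(b[0][2]); print(xs.min(),xs.max(),ys.min(),ys.max())
z=76
q=np.array([proj(c,[x,y,z]) for x in(580,680) for y in(-175,135)]); r=[int(v) for v in (*q.min(0),*q.max(0))]; liddots(c,z,r)
q=np.array([proj(s,[x,y,z]) for x in(580,680) for y in(-175,135)]); r=[int(v) for v in (*q.min(0),*q.max(0))]; liddots(s,z,r)
```

```text
t 24.85 pos [422.3 -82.3 206.4] rot [180.   -0.   88.6] F [-0.2  1.  -0.8] grip 0.0 open 0.798 q6 -0.32
scene handle top [423.96220193 -80.61269778]
tool shift 0.0 -0.8 down 122.3 turn(tool z) 0.09
[(array([234.9, 167.8]), np.int32(265))] [235.0515502  158.03291607]
[242.47763203 168.85724028]
[228.77049842 169.96595913]
229 241 158 178
[[[664.4, 73.7], [602.4, 75.7]], [[654.5, -118.6], [593.0, -116.3]]]
  centre [628.6 -21.4] yaw -182.86 len 192.4
[[[554.8, -80.9], [601.3, 76.1], [664.0, 73.6]], [[592.6, -115.6], [654.3, -117.2]]]
```

Request:
carry_out(
  motion=[
    [0, 0, 30, 0, 0.2],
    [0, 0, 35, 0, 0.2],
    [0, 0, 30, 0, 0.2],
    [0, 0, 17, 0, 0.2],
    [0, 0, 10, 0, 0.2],
    [0, 0, 0, 0, 0.2],
    [0, 0, 0, 0, 0.2],
    [0, 0, 0, 0, 0.5],
    [0, 0, 0, 0, 0.7],
    [0, 0, 0, 0, 0.9],
    [0, 0, 0, 0, 0.9],
    [0, 0, 0, 0, 0.9],
  ],
)

```text
t: 26.15
eef_pos: [421.5, -82.2, 84.8]
tcp_rot: [3.141, 0.0, 1.545]
ft_force: [-0.1, -0.2, -0.4]
opening: 0.438
grip_force: 0.0
```

Request:
carry_out(
  motion=[
    [0, 0, 0, 0, 0.9],
    [0, 0, 0, 0, 0.9],
    [0, 0, 0, 0, 0.9],
  ],
)

```text
t: 26.45
eef_pos: [421.5, -82.2, 84.6]
tcp_rot: [3.141, -0.0, 1.545]
ft_force: [-0.1, -0.5, 0.3]
opening: 0.25
grip_force: 29.9
```

Wand gripped at 24 mm. Next I lift it and carry it over the blue strip's green dot at (602,76).

Request:
carry_out(
  motion=[
    [0, 0, -20, 0, 0.9],
    [0, 0, -40, 0, 0.9],
    [0, 0, -40, 0, 0.9],
    [0, 0, -15, 1.4, 0.9],
    [28.1, 28.75, 0, 0, 0.9],
    [28.1, 28.75, 0, 0, 0.9],
    [28.1, 28.75, 0, 0, 0.9],
    [28.1, 28.75, 0, 0, 0.9],
    [28.1, 28.75, 0, 0, 0.9],
    [28.1, 28.75, 0, 0, 0.9],
    [0, 0, 0, 0, 0.9],
    [0, 0, 0, 0, 0.9],
  ],
)

```text
t: 27.65
eef_pos: [601.8, 78.0, 198.6]
tcp_rot: [-3.14, 0.0, 1.522]
ft_force: [-0.4, -0.8, -2.7]
opening: 0.251
grip_force: 30.0
```

Request:
carry_out(
  motion=[
    [0, 0, 10, 0, 0.9],
    [0, 0, 10, 0, 0.9],
    [0, 0, 0, 0, 0.9],
    [0, 0, 0, 0, 0.9],
    [0, 0, 0, 0, 0.9],
  ],
)

```text
t: 28.15
eef_pos: [602.2, 77.3, 179.9]
tcp_rot: [3.141, -0.0, 1.52]
ft_force: [0.4, -0.6, -2.3]
opening: 0.253
grip_force: 30.0
```

Run:
```python
from h import *
st(); todo(602.1,76.3,87.14,158); s=cam("scene"); c=cam("top")
z=76
for cc in (c,s):
    q=np.array([proj(cc,[x,y,z]) for x in(580,680) for y in(-175,135)]); r=[int(v) for v in (*q.min(0),*q.max(0))]; liddots(cc,z,r)
u,v=proj(s,[602.1,76.3,80]).astype(int)
o=cv2.resize(s["color"][v-50:v+40,u-60:u+60,::-1],(800,600),interpolation=cv2.INTER_CUBIC)
cv2.imwrite("pics/s1.png",o)
```

```text
t 28.15 pos [602.2  77.3 179.9] rot [180.   -0.   87.1] F [ 0.4 -0.6 -2.3] grip 30.0 open 0.253 q6 0.07
tool shift -1.0 -0.1 down 21.9 turn(tool z) -0.03
[[], [[654.2, -118.6], [593.0, -116.3]]]
[[[601.7, 75.7], [663.5, 73.8]], [[592.6, -115.6], [654.3, -117.2]]]
  centre [628.  -20.8] yaw -182.75 len 191.3
```

View pics/s1.png

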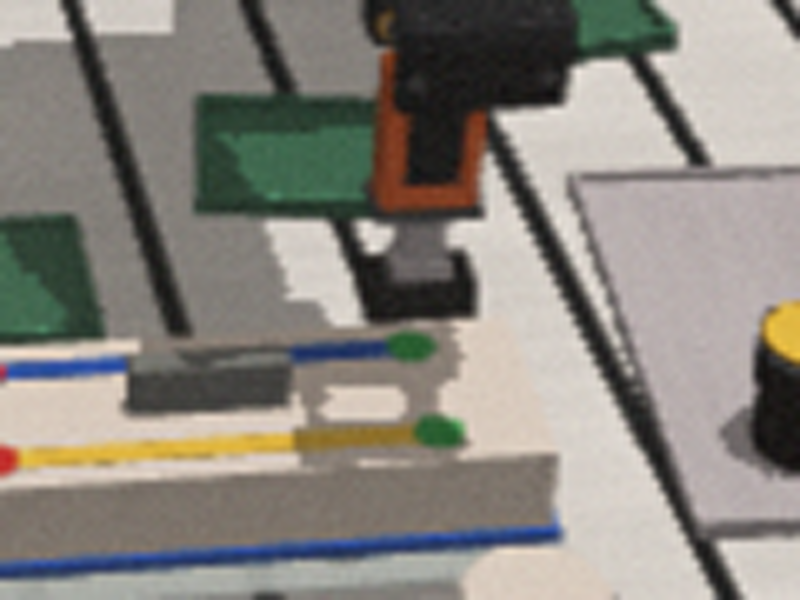

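The sole hovers over the blue strip's green dot at crop (411,347). Lowering gently onto it.

Request:
carry_out(
  motion=[
    [1.5, 0, 8, 0, 0.9],
    [0, 0, 8, 0, 0.9],
    [0, 0, 5, 0, 0.9],
    [0, 0, 3, 0, 0.9],
    [0, 0, 2, 0, 0.9],
    [0, 0, 2, 0, 0.9],
    [0, 0, 0, 0, 0.9],
    [0, 0, 0, 0, 0.9],
    [0, 0, 0, 0, 0.9],
  ],
)

```text
t: 29.15
eef_pos: [602.3, 79.1, 151.9]
tcp_rot: [3.141, -0.0, 1.521]
ft_force: [-2.5, -0.5, 4.1]
opening: 0.25
grip_force: 30.0
```

```bash
python3 -c "
from h import *
st();cam('top');st();cam('top');st();cam('top');st()"
```

```text
t 29.15 pos [602.3  79.1 151.9] rot [180.   -0.   87.1] F [-2.5 -0.5  4.1] grip 30.0 open 0.25 q6 0.07
t 29.2 pos [602.3  79.1 151.9] rot [180.   -0.   87.1] F [-3.5  0.3  3.8] grip 30.0 open 0.248 q6 0.07
t 29.25 pos [602.3  79.1 151.8] rot [180.   -0.   87.1] F [-3.5 -0.8  3.6] grip 30.0 open 0.253 q6 0.07
t 29.3 pos [602.3  79.1 151.8] rot [180.   -0.   87.1] F [-2.7 -0.5  3.5] grip 30.0 open 0.252 q6 0.07
```

About 6 N on the sole. Sweeping the blue strip.

Request:
carry_out(
  motion=[
    [-3, 0, 0, 0, 0.9],
    [-7, 0, 0, 0, 0.9],
    [-8, 0, 0, 0, 0.9],
    [-8, 0, 0, 0, 0.9],
    [-8, 0, 0, 0, 0.9],
    [-8, 0, 0, 0, 0.9],
    [-8, 0, 0, 0, 0.9],
    [-8, 0, 0, 0, 0.9],
    [-8, 0, 0, 0, 0.9],
    [-8, 0, 0, 0, 0.9],
    [-8, 0, 0, 0, 0.9],
    [-8, 0, 0, 0, 0.9],
  ],
)

```text
t: 30.5
eef_pos: [597.7, -11.5, 151.6]
tcp_rot: [-3.142, -0.0, 1.521]
ft_force: [0.5, 3.0, 2.9]
opening: 0.254
grip_force: 30.0
```

Request:
carry_out(
  motion=[
    [-8, 0, 0.4, 0, 0.9],
    [-9, 0, 0.3, 0, 0.9],
    [-9, 0, 0, 0, 0.9],
    [-9, 0, 0, 0, 0.9],
    [-9, 0, 0, 0, 0.9],
    [-9, 0, 0, 0, 0.9],
    [-9, 0, 0, 0, 0.9],
    [-9, 0, 0, 0, 0.9],
    [-9, 0, 0, 0, 0.9],
    [-9, 0, 0, 0, 0.9],
    [-9, 0, 0, 0, 0.9],
    [-9, 0, 0, 0, 0.9],
  ],
)

```text
t: 31.7
eef_pos: [592.3, -118.4, 150.9]
tcp_rot: [-3.142, -0.0, 1.521]
ft_force: [0.3, 3.2, 4.8]
opening: 0.251
grip_force: 30.0
```

Request:
carry_out(
  motion=[
    [-1, 0, 0, 0, 0.9],
    [0, 0, 0, 0, 0.9],
    [0, 0, 0, 0, 0.9],
  ],
)

```text
t: 32.0
eef_pos: [592.4, -119.3, 151.0]
tcp_rot: [3.141, 0.001, 1.521]
ft_force: [-0.7, -3.6, 5.0]
opening: 0.252
grip_force: 30.0
```

Run:
```python
from h import *
st(); todo(592.5,-115.5); s=cam("scene"); c=cam("top")
u,v=proj(s,[602.1,-60,80]).astype(int)
o=cv2.resize(s["color"][v-50:v+40,u-60:u+60,::-1],(800,600),interpolation=cv2.INTER_CUBIC)
cv2.imwrite("pics/s2.png",o)
```

```text
t 32.0 pos [ 592.4 -119.3  151. ] rot [1.80e+02 1.00e-01 8.72e+01] F [-0.7 -3.6  5. ] grip 30.0 open 0.252 q6 -0.26
tool shift 3.8 -0.1 down None turn(tool z) None
```

View pics/s2.png

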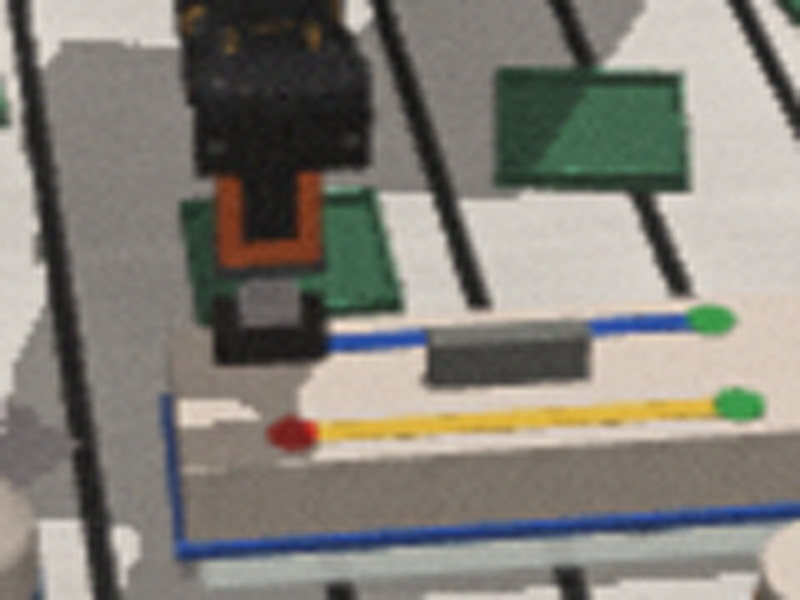

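The blue strip is swept to its red dot and the lid is still seated. I'll lift, then go to the yellow strip's green dot.

Request:
carry_out(
  motion=[
    [0, 0, -10, 0, 0.9],
    [0, 0, -15, 0, 0.9],
    [0, 0, -20, 0, 0.9],
    [39.7, 12.4, 0, 0, 0.9],
    [39.7, 12.4, 0, 0, 0.9],
    [39.7, 12.4, 0, 0, 0.9],
    [39.7, 12.4, 0, 0, 0.9],
    [39.7, 12.4, 0, 0, 0.9],
    [0, 0, 0, 0, 0.9],
    [0, 0, 0, 0, 0.9],
    [0, 0, 15, 0, 0.9],
    [0, 0, 10, 0, 0.9],
  ],
)

```text
t: 33.3
eef_pos: [663.5, 75.5, 170.3]
tcp_rot: [-3.14, 0.0, 1.52]
ft_force: [0.5, -0.5, -2.5]
opening: 0.251
grip_force: 30.0
```

Request:
carry_out(
  motion=[
    [0, 0, 0, 0, 0.9],
    [0, 0, 0, 0, 0.9],
    [0, 0, 0, 0, 0.9],
  ],
)

```text
t: 33.6
eef_pos: [664.4, 76.1, 171.5]
tcp_rot: [3.141, -0.0, 1.52]
ft_force: [-0.1, 0.5, -1.5]
opening: 0.25
grip_force: 30.0
```

Run:
```python
from h import *
st(); todo(664.1,75.2,87.14,152); s=cam("scene"); c=cam("top")
z=76
for cc in (c,s):
    q=np.array([proj(cc,[x,y,z]) for x in(580,680) for y in(-175,135)]); r=[int(v) for v in (*q.min(0),*q.max(0))]; liddots(cc,z,r)
```

```text
t 33.6 pos [664.4  76.1 171.5] rot [180.   -0.   87.1] F [-0.1  0.5 -1.5] grip 30.0 open 0.25 q6 0.07
tool shift -0.9 -0.2 down 19.5 turn(tool z) -0.04
[[], [[654.5, -118.6], [593.0, -116.3]]]
[[[599.3, 73.2], [663.5, 73.8]], [[592.6, -115.6], [654.3, -117.2]]]
  centre [627.4 -21.4] yaw -182.4 len 190.1
```

Down 20 to z of about 151.5.

Request:
carry_out(
  motion=[
    [0.5, 0, 8, 0, 0.9],
    [0, 0, 5, 0, 0.9],
    [0, 0, 3, 0, 0.9],
    [0, 0, 2, 0, 0.9],
    [0, 0, 1.5, 0, 0.9],
    [0, 0, 0, 0, 0.9],
    [0, 0, 0, 0, 0.9],
    [0, 0, 0, 0, 0.9],
  ],
)

```text
t: 34.5
eef_pos: [664.2, 76.9, 151.7]
tcp_rot: [3.142, -0.0, 1.521]
ft_force: [-3.5, -0.7, 3.0]
opening: 0.249
grip_force: 30.0
```

```bash
python3 -c "
from h import *
st();cam('top');st();cam('top');st()"
```

```text
t 34.5 pos [664.2  76.9 151.7] rot [180.   -0.   87.1] F [-3.5 -0.7  3. ] grip 30.0 open 0.249 q6 0.07
t 34.55 pos [664.2  77.  151.6] rot [-180.    -0.    87.1] F [-2.4 -0.1  3.7] grip 30.0 open 0.251 q6 0.07
t 34.6 pos [664.2  77.  151.6] rot [180.   -0.   87.1] F [-3.2  0.3  3.6] grip 30.0 open 0.248 q6 0.07
```

Request:
carry_out(
  motion=[
    [-3, 0, 0, 0, 0.9],
    [-7, 0, 0, 0, 0.9],
    [-8, 0, 0.2, 0, 0.9],
    [-8, 0, 0, 0, 0.9],
    [-8, 0, 0, 0, 0.9],
    [-8, 0, 0, 0, 0.9],
    [-8, 0, 0, 0, 0.9],
    [-8, 0, 0, 0, 0.9],
    [-8, 0, 0, 0, 0.9],
    [-8, 0, 0, 0, 0.9],
    [-8, 0, 0, 0, 0.9],
    [-8, 0, 0, 0, 0.9],
  ],
)

```text
t: 35.8
eef_pos: [659.7, -13.6, 151.2]
tcp_rot: [-3.142, -0.0, 1.521]
ft_force: [-0.2, 2.9, 3.7]
opening: 0.254
grip_force: 30.0
```

Request:
carry_out(
  motion=[
    [-8, 0, 0, 0, 0.9],
    [-9, 0, 0, 0, 0.9],
    [-9, 0, 0, 0, 0.9],
    [-9, 0, 0, 0, 0.9],
    [-9, 0, 0, 0, 0.9],
    [-9, 0, 0, 0, 0.9],
    [-9, 0, 0, 0, 0.9],
    [-9, 0, 0, 0, 0.9],
    [-9, 0, 0, 0, 0.9],
    [-9, 0, 0, 0, 0.9],
    [-9, 0, 0, 0, 0.9],
    [-8.5, 0, 0, 0, 0.9],
  ],
)

```text
t: 37.0
eef_pos: [654.3, -120.1, 151.2]
tcp_rot: [-3.142, -0.0, 1.521]
ft_force: [0.6, 3.4, 3.3]
opening: 0.253
grip_force: 30.0
```

Request:
carry_out(
  motion=[
    [0, 0, 0, 0, 0.9],
    [0, 0, 0, 0, 0.9],
    [0, 0, -10, 0, 0.9],
    [0, 0, -15, 0, 0.9],
    [0, 0, -25, 0, 0.9],
    [0, 0, 0, 0, 0.9],
    [0, 0, 0, 0, 0.9],
  ],
)

```text
t: 37.7
eef_pos: [654.3, -119.0, 201.6]
tcp_rot: [3.141, -0.0, 1.521]
ft_force: [0.5, -1.1, -3.0]
opening: 0.256
grip_force: 30.0
```

Run:
```python
from h import *
st(); todo(421.9,-82.5,88.5,85); s=cam("scene"); c=cam("top")
z=76
for cc in (c,s):
    q=np.array([proj(cc,[x,y,z]) for x in(580,680) for y in(-175,135)]); r=[int(v) for v in (*q.min(0),*q.max(0))]; liddots(cc,z,r)
g=cv2.findContours(cv2.inRange(c["hsv"],np.array((50,100,30)),np.array((90,255,255)))[195:245,240:290],0,1)[0]
(cx,cy),wh,a=cv2.minAreaRect(max(g,key=cv2.contourArea)); print("rest",ray(c,(cx+240,cy+195),10).round(1),wh,a)
```

```text
t 37.7 pos [ 654.3 -119.   201.6] rot [180.   -0.   87.2] F [ 0.5 -1.1 -3. ] grip 30.0 open 0.256 q6 -0.23
tool shift 24.9 -233.9 down 116.6 turn(tool z) -1.35
[[[664.4, 73.4], [602.4, 75.7]], []]
[[[552.0, -71.7], [601.7, 76.0], [664.0, 73.6]], [[654.3, -117.2]]]Traceback (most recent call last):
  File "<stdin>", line 7, in <module>
ValueError: max() iterable argument is empty
```

Both strips are swept at about 6 N. Taking the wand back to its rest.

Request:
carry_out(
  motion=[
    [0, 0, 0, -1.35, 0.9],
    [4.8, -38.7, 0, 0, 0.9],
    [4.8, -38.7, 0, 0, 0.9],
    [4.8, -38.7, 0, 0, 0.9],
    [4.8, -38.7, 0, 0, 0.9],
    [4.8, -38.7, 0, 0, 0.9],
    [4.8, -38.7, 0, 0, 0.9],
    [0, 0, 0, 0, 0.9],
    [0, 0, 30, 0, 0.9],
    [0, 0, 35, 0, 0.9],
    [0, 0, 25, 0, 0.9],
    [0, 0, 10, 0, 0.9],
  ],
)

```text
t: 39.0
eef_pos: [422.5, -84.1, 99.2]
tcp_rot: [-3.139, -0.001, 1.545]
ft_force: [-0.8, 0.8, -1.3]
opening: 0.249
grip_force: 30.0
```

Request:
carry_out(
  motion=[
    [0, 0, 6, 0, 0.9],
    [0, 0, 5, 0, 0.9],
    [0, 0, 4, 0, 0.9],
    [0, 0, 1.5, 0, 0.9],
    [0, 0, 0, 0, 0.9],
    [0, 0, 0, 0, 0.9],
  ],
)

```text
t: 39.6
eef_pos: [423.2, -84.4, 85.1]
tcp_rot: [3.141, 0.0, 1.544]
ft_force: [0.1, 0.3, -2.7]
opening: 0.248
grip_force: 30.0
```

```bash
python3 -c "
from h import *
st();cam('top');st()"
```

```text
t 39.6 pos [423.2 -84.4  85.1] rot [180.    0.   88.5] F [ 0.1  0.3 -2.7] grip 30.0 open 0.248 q6 -0.32
t 39.65 pos [423.2 -84.4  85.1] rot [180.    0.   88.5] F [ 0.3 -0.2 -2. ] grip 30.0 open 0.249 q6 -0.32
```

Request:
carry_out(
  motion=[
    [0, 0, 0.5, 0, 0.9],
    [0, 0, 0, 0, 0.9],
    [0, 0, 0, 0, 0.7],
    [0, 0, 0, 0, 0.5],
    [0, 0, 0, 0, 0.3],
    [0, 0, 0, 0, 0.3],
    [0, 0, 0, 0, 0.3],
    [0, 0, -20, 0, 0.3],
    [0, 0, -40, 0, 0.3],
    [0, 0, -45, 0, 0.3],
    [0, 0, -45, 0, 0.3],
    [0, 0, 0, 0, 0.3],
  ],
)

```text
t: 40.85
eef_pos: [424.7, -84.9, 239.1]
tcp_rot: [3.133, 0.003, 1.545]
ft_force: [0.1, 0.0, -1.4]
opening: 0.699
grip_force: 0.0
```

Request:
carry_out(
  motion=[
    [40, 5, 0, 0, 0.3],
    [45, 5, 0, 0, 0.3],
    [45, 5, 0, 0, 0.3],
    [45, 5, 0, 0, 0.3],
    [45, 5, 0, 0, 0.3],
    [45, 5, 0, 0, 0.3],
    [45, 5, 0, 0, 0.3],
    [0, 0, 0, 0, 0.3],
    [0, 0, 0, 0, 0.3],
  ],
)

```text
t: 41.75
eef_pos: [465.7, 225.2, 233.2]
tcp_rot: [-3.14, 0.001, 1.546]
ft_force: [0.1, -0.1, -0.6]
opening: 0.697
grip_force: 0.0
```

Run:
```python
from h import *
st(); s=cam("scene"); c=cam("top"); z=76
for cc in (c,s):
    q=np.array([proj(cc,[x,y,z]) for x in(580,680) for y in(-175,135)]); r=[int(v) for v in (*q.min(0),*q.max(0))]; liddots(cc,z,r)
o=np.zeros((600,800,3),np.uint8)
o[:300]=cv2.resize(s["color"][130:265,100:460,::-1],(800,300),interpolation=cv2.INTER_CUBIC)
o[300:]=np.clip(cv2.resize(c["color"][130:280,80:480,::-1],(800,300),interpolation=cv2.INTER_CUBIC)*1.5,0,255)
cv2.imwrite("pics/end.png",o)
```

```text
t 41.75 pos [465.7 225.2 233.2] rot [-179.9    0.    88.6] F [ 0.1 -0.1 -0.6] grip 0.0 open 0.697 q6 0.35
[[[664.4, 73.4], [602.4, 76.0]], [[654.2, -118.6], [593.0, -116.3]]]
  centre [628.5 -21.3] yaw -182.9 len 192.4
[[[601.7, 76.0], [664.0, 73.6]], [[592.6, -115.6], [654.3, -117.2]]]
  centre [628.2 -20.8] yaw -182.82 len 191.4
```

View pics/end.png

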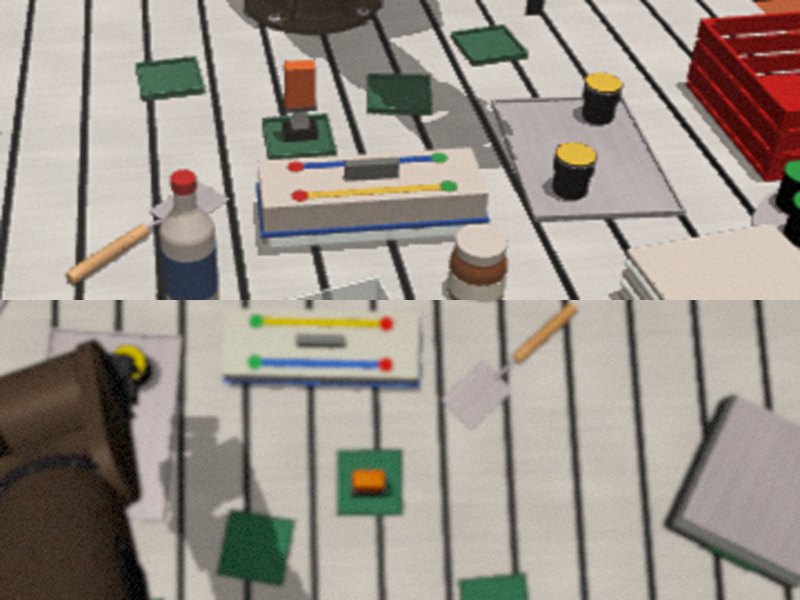

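The lid sits on the ledge all round, the wand stands upright in its rest at (299,135), and the yellow cups are untouched. Handing in.

```bash
python3 -c "
from cell import env
print(env.job_done())"
```

```text
the job is handed in; nothing more can be done
None
```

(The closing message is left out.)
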